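# Tighten the stake holder's clamp bolt with the hex key's long arm

## Task

The steel stake in the holder is not clamped yet: its clamp bolt is only run in, and the L-shaped hex key was left with its long arm in the bolt. Pull the key out, flip it, seat its short arm fully in the bolt, and use the long arm as a lever to turn the stiff bolt clockwise (seen from the robot) until it comes firmly up against its stop, without forcing it; leave the key in the bolt and leave the things around alone.

Things in the scene. Friction and masses are not known exactly. Their poses are not given: they have to be found in the camera images.
- holder: grey cast stake holder fixed to the bench, base 120 x 130 mm, 136 mm high, a steel stake standing in it (top at 139 mm). Origin: under its middle, on the bench top; +x from the bolt side to the back, z up. The bolt's axis is level, along the holder's x, 110 mm above the bench, at y = 0; the front wall's face (84 mm wide) is at x = -42 mm.
- socket_mouth (a point): centre of the mouth of the bolt's hexagonal socket, at holder (-73, 0, 110) mm. The round dark bolt head is 44 mm in diameter and stands 31 mm out of the front wall. The socket is 18 mm across flats (key 17) and 28 mm deep. x points into the socket; the frame is the holder's, turned about x by the joint value.
- socket_floor (a point): centre of the socket's floor, 28 mm behind the mouth along the bolt's axis
- bolt (a joint): turn of the clamp bolt, rad, growing clockwise seen from the robot (right-hand about holder +x). Starts at 0 to 0.12; firm stop at 0.65. Stiff: stays where left, takes about 0.7 N m. The short arm enters with the long arm to the right (holder -y), raised (0.35 - value) rad above level. Let go, the lever sags about 0.2 rad by play; under load it lags more and unevenly: the stop is felt, not seen.
- hex_key: loose steel L-shaped hex key, 17 mm across flats, 0.3 kg. Origin: crossing of its arms' centre lines; +x along the long arm (160 mm to its end), +y along the short arm (63 mm to its end); bend radius 18 mm; side flats at y = +-8.5 mm on the long arm. At the start the long arm is about 27 mm deep in the socket, the bend sagging 0.1 rad, the short arm out to the left (holder +y) and 0.3 rad down.
- short_end (a point): middle of the end face of the key's short arm (last 3 mm narrowed to 15 mm); fully seated it lies at the socket floor
- long_end (a point): middle of the end face of the key's long arm (narrowed likewise). With the short arm seated, about 5 to 6 N down, 25 mm from this end, turns the bolt; pressing there until 9 to 11 N is felt brings it firmly to the stop; over about 14 N there forces the key.
- glass_jar: bystander: glass jar, 86 mm diameter, 96 mm high, origin under its middle
- burr_tin: bystander: tin of burrs, 98 mm diameter, 84 mm high, origin under its middle
- copper_mallet: bystander: small turned mallet lying on the bench, 24 x 82 x 24 mm, origin under its middle
Things that resemble listed ones, but are neither listed nor needed, are in the scene too. Of the things that look like the hex_key, the larger one is meant.

How it is judged:
On the way, in this order (a step that is already met when the one before it is completed fails the run):
1. the key's long arm is out of the bolt (distance between long_end and socket_mouth above 0.03 m and value of joint bolt below 0.3 rad), for 0.1 s.
2. the key's short arm is fully in the socket, the bolt not yet tightened (distance between short_end and socket_floor below 0.007 m and value of joint bolt below 0.45 rad), for 0.2 s.
3. the bolt is turned up to its stop with the short arm in the socket (value of joint bolt above 0.63 rad and distance between short_end and socket_floor below 0.011 m), for 0.2 s.
At the end, for the whole second after the job is handed in: The bolt stands at its stop (joint above 0.63 of 0.65 rad), the key's short arm is still in the socket (its end within 11 mm of the socket floor), the key is let go and at rest (all of step 3 and linear speed of hex_key below 0.03 m/s); the robot touches nothing.
It fails at once if the bolt is turned (past 0.3 rad) without the key's short arm in the socket (value of joint bolt above 0.3 rad and distance between short_end and socket_floor above 0.016 m).
It fails at once if the key is forced in the bolt (as by more than about 14 N near the end of the lever at the stop): the contact forces between the key and the bolt add up to over 280 N (contact force between hex_key and holder above 280 N).
It fails at once if a bystander is moved by more than 25 mm (distance of any of glass_jar, burr_tin, copper_mallet from where it was at the start of the episode above 0.025 m).
It also fails if it takes over 48 s, if anything falls off the work surface, if the arm or the gripper's body presses on something with over 40 N, if the wrist force passes 120 N, or if a joint passes its speed limit or range.

## Robot

A 7-joint arm with a two-finger parallel gripper is mounted at the origin on a cart in front of the work surface, level with it; the furniture and walls round the work are solid. World frame = base frame: x ahead of the robot, y to its left, z up, the work surface at z = 0. Lengths are in m, angles in rad, forces in N, time in s.
With the tool pointing down it reaches from about 0.35 to 0.9 m from the base axis. Payload 8.1 kg.
Tool frame: the origin (TCP) lies on the centre line of the jaws, within the pads' length; the fingertips stand 19 mm ahead of it and the grasp point (between the pads) is the TCP (arm.tip_reach is the distance from the TCP to the fingertips, in m); z points along the fingers, y is the line along which they close (so a half turn about z gives the same grasp; the last joint's range is limited). The gripper opens to 92 mm and grips with 3 to 60 N. Pads are 19 mm wide; open, the fingers measure 130 mm over their backs; the gripper's body (75 mm by 190 mm) begins 47 mm behind the grasp point.
Start: joints at [1.246, 0.434, 0.025, 1.573, -0.012, 1.134, -0.075], TCP at [0.137, -0.61, 0.246] pointing down, gripper open.
Joint ranges: [-2.62, 2.62], [-0.44, 2.09], [-1.27, 1.32], [0.08, 2.57], [-1.32, 4.46], [0.12, 2], [-2.74, 2.74]. Speed limits (rad/s): [2.22, 2.22, 3.01, 3.01, 3.14, 3.14, 3.14].

## Interface

Orientations are given as a rotation vector (axis times angle).
In Python, from cell import arm gives the robot as it stands.
- The arm moves only by the tool arm_command, never from a script. Its argument "targets" is a list that holds one entry, the list of rows, each a list of 6 numbers: the shift along the tool's x, y, z in m, then the turn, a rotation vector about the tool's x, y, z in rad. A call has 1 to 10 rows; each row shifts and turns the commanded pose from where the row before left it, along the tool's axes as they then stand; what a row does not reach is not made up. A row lasts 1/8 s, in which the tool goes at most 62.5 mm and 10.7 degrees, less where a joint would pass 70% of its speed; a pose out of reach is approached as far as the arm can. A call with a gripper value outside its range is refused whole. "jaw" is the finger opening in m, from 0 to 0.0918, set as the call begins (left out, the last holds). The fingers move at their own pace and stop on an object; "newtons" is the grip in N (left out, the last holds). Time passes only in rows, so rows that do not move let the fingers close. It gives the time, the measured TCP pose, the force, the opening and the grip force at its end, in the units of the state.
- arm.observe(): the state, without advancing time (a new reading comes with each control period).
- arm.get_image(name): name is "scene" or "top" or "wrist"; returns a dict with "pixels" (384x512x3 uint8, red, green, blue), "z_map" (384x512 float32, m along the optical axis (not along the pixel's ray), 0 where there is no reading), "fx", "fy", "cx", "cy" (pixels), "dist" ([k1, k2, p1, p2, k3] as OpenCV has them; the pictures are not rectified), "xyz" and "rotation" of the camera in the world; the wrist camera has in their place "T_tool_cam" (4x4, takes a point from camera to tool coordinates, whose origin is the TCP and whose axes are the flange's). Camera axes: x right, y down, z forward; pixel columns grow to the right and rows downward; lengths in m; the calibration is good to about 2 mm. A picture is of the moment at which its call begins: read the wrist's pose just before it.
- arm.sign_off(): hands the job in; it is judged then, once.
The state is a dict: "clock": time; "joints": joint angles; "dq": joint speeds; "joint_efforts": joint torques, N m; "position": TCP position; "ee_rot": TCP orientation; "force": force on the tool from outside, world axes, zero at the start; "ft_torque": the same for the moment, N m; "width": opening from 0.0 (shut) to 1.0 (fully open); "gripper_force": force on a finger pad.
Only numpy, scipy, OpenCV 4.12 (cv2) and the standard library are available. Lean on these libraries where they do the work, as an engineer would, in place of code of your own. Each camera call takes 0.05 s, during which the arm holds its last target. There are 200 camera calls.

## Working session

There is one attempt and no reset: what is moved stays moved. The work goes in short steps, Python scripts to look and compute and a tool call to move; the robot and the scene stay as the last step left them, time stands still between calls to the robot, and variables do not carry over. Pictures are saved under pics/ and viewed, at most 10 in all, crops included, and the job is handed in when it is done.

Besides the shell and the picture viewer there is one more tool, called after "Call:" in YAML: its name, and indented under it one key for each argument. arm_command: Moves the arm, as the interface text tells. Its arguments: {"type":"object","properties":{"targets":{"type":"array","items":{"type":"array","items":{"type":"array","items":{"type":"number"}}}},"jaw":{"type":"number"},"newtons":{"type":"number"}},"required":["targets"]}

```bash
mkdir -p pics; ls
cat > h.py <<'E'
import numpy as np, cv2, pickle
from cell import arm
from scipy.spatial.transform import Rotation as R
def cap(name):
    s=arm.observe(); im=arm.get_image(name); im['state']=s
    if name=='wrist':
        T=np.eye(4);T[:3,:3]=R.from_rotvec(s['ee_rot']).as_matrix();T[:3,3]=s['position']
        C=T@np.array(im['T_tool_cam']); im['Rm']=C[:3,:3]; im['t']=C[:3,3]
    else:
        r=np.array(im['rotation'],float); im['Rm']=r if r.shape==(3,3) else R.from_rotvec(r).as_matrix(); im['t']=np.array(im['xyz'])
    im['K']=np.array([[im['fx'],0,im['cx']],[0,im['fy'],im['cy']],[0,0,1]]); im['d']=np.array(im['dist'],float)
    return im
def rays(im,uv):
    p=cv2.undistortPoints(np.array(uv,float).reshape(-1,1,2),im['K'],im['d']).reshape(-1,2)
    return np.c_[p,np.ones(len(p))]
def pts(im,uv):
    uv=np.array(uv); z=im['z_map'][uv[:,1].astype(int),uv[:,0].astype(int)]
    return (rays(im,uv)*z[:,None])@im['Rm'].T+im['t']
def plane(im,uv,z):
    d=rays(im,uv)@im['Rm'].T; return im['t']+d*((z-im['t'][2])/d[:,2])[:,None]
def proj(im,P):
    rv=cv2.Rodrigues(im['Rm'].T)[0]; return cv2.projectPoints(np.array(P,float).reshape(-1,3),rv,-im['Rm'].T@im['t'],im['K'],im['d'])[0].reshape(-1,2)
def save(im,fn,box=None,s=1):
    a=im['pixels'][:,:,::-1]
    if box: a=a[box[1]:box[3],box[0]:box[2]]
    cv2.imwrite('pics/'+fn,cv2.resize(a,None,fx=s,fy=s,interpolation=cv2.INTER_CUBIC))
def tri(ims,uvs):
    A=np.zeros((3,3));b=np.zeros(3)
    for im,uv in zip(ims,uvs):
        d=im['Rm']@rays(im,[uv])[0]; d/=np.linalg.norm(d); M=np.eye(3)-np.outer(d,d); A+=M;b+=M@im['t']
    return np.linalg.solve(A,b)
E
cat > a.py <<'E'
from h import *
print(arm.observe())
ims={n:cap(n) for n in ('scene','top')}
pickle.dump(ims,open('i0.pkl','wb'))
for n in ims: print(n,ims[n]['t'],ims[n]['Rm'].tolist(),ims[n]['fx'])
cv2.imwrite('pics/a.png',np.vstack([cv2.resize(ims[n]['pixels'][:,:,::-1],(400,300)) for n in ims]))
save(ims['scene'],'s0.png',None,1.5); save(ims['top'],'t0.png',None,1.5)
E
python3 a.py
```

```text
pics
{'clock': 0.0, 'joints': array([ 1.24643028,  0.43520517,  0.02496477,  1.57410921, -0.01159355,
        1.13401342, -0.075074  ]), 'dq': array([-0.00026309,  0.00025341, -0.00063548, -0.00036185,  0.00062617,
        0.00132702,  0.00078458]), 'joint_efforts': array([-1.57033101e-03, -6.67862391e+01,  9.84345339e-01, -3.14457929e+01,
       -6.04927051e-02,  4.29895695e-02,  1.57472796e-04]), 'position': array([ 0.13730998, -0.60922343,  0.24495125]), 'ee_rot': array([-3.12075714e+00, -3.47410870e-01,  5.03014475e-04]), 'force': array([-0.32938407,  0.19703403, -0.13594225]), 'ft_torque': array([ 0.03349172, -0.00404964, -0.00977666]), 'gripper_force': 0.0, 'width': 1.0024814848893813}
scene [-0.2219077   0.58355612  0.78871766] [[-0.5981283455157553, -0.47466769496814654, 0.6457035400586026], [-0.8013940095812662, 0.3574662671339781, -0.4795680444614304], [-0.003181775895055028, -0.804306189964323, -0.5942065542277599]] 393.4125656240512
top [0.30391795 0.02954064 1.18613794] [[0.07005641354047915, -0.9733073891877674, 0.2185516531036488], [-0.9975368635545191, -0.06912436698678864, 0.011917539112112407], [0.003507815795952718, -0.21884823061009206, -0.9757526055241533]] 376.9291748649699
```

View pics/s0.png

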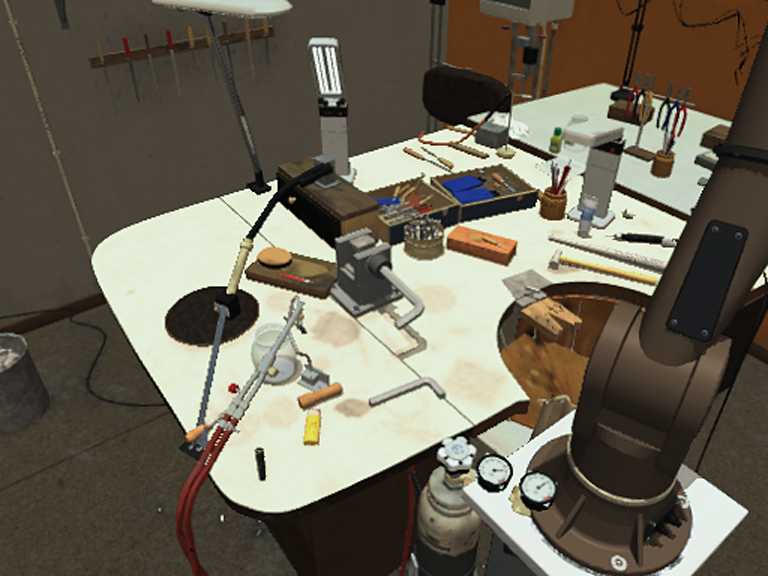

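View pics/t0.png

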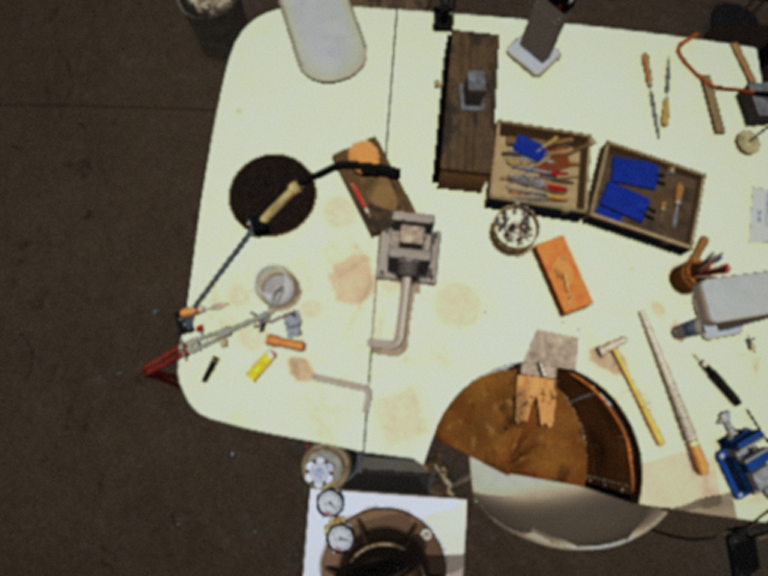

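Scene picture: the holder is at (370,270) with the large key in its bolt, running to a bend at (415,310). A smaller L-key lies flat on the bench at (405,390). In the top picture (both 1.5x) the holder is at (408,245), the large key runs from (405,280) to a bend at (395,345), and the small one is at (340,385). The one in the bolt is the larger and is the one meant. The jar is at (275,287), the tin at (515,228) and the mallet probably at (285,342), all in the top picture.

```bash
cat > b.py <<'E'
from h import *
ims=pickle.load(open('i0.pkl','rb'))
c=[]
for n in ims:
    im=ims[n]; v,u=np.mgrid[0:384,0:512]; uv=np.c_[u.ravel(),v.ravel()]
    P=pts(im,uv); P[im['z_map'].ravel()<=0]=np.nan; im['P']=P.reshape(384,512,3)
T,S=ims['top']['P'],ims['scene']['P']
for nm,uv in dict(bench=(300,200),stake=(272,157),keymid=(269,200),bend=(265,228),shortend=(248,231),jar=(183,192),tin=(343,152),mallet=(190,228),small=(230,255)).items():
    print('top',nm,np.round(T[uv[1],uv[0]],3))
for nm,uv in dict(stake=(237,160),head=(253,176),keymid=(270,190),bend=(281,205),shortend=(270,215)).items(): print('scene',nm,np.round(S[uv[1],uv[0]],3))
# key points: near region, height 60..130mm
C0=T[157,272][:2]
for n,P in (('top',T),('scene',S)):
    Q=P.reshape(-1,3); Q=Q[np.isfinite(Q).all(1)]
    m=(Q[:,2]>.128)&(Q[:,2]<.15)&(np.linalg.norm(Q[:,:2]-C0,axis=1)<.09); A=Q[m]
    r=cv2.minAreaRect(A[:,:2].astype(np.float32)*1000); print(n,'top of holder',len(A),r,np.median(A[:,2]))
    m=(Q[:,2]>.06)&(Q[:,2]<.135)&(Q[:,0]<C0[0]-.08)&(Q[:,0]>C0[0]-.32)&(abs(Q[:,1]-C0[1])<.12); A=Q[m]
    np.save('key_%s.npy'%n,A)
    for x in np.arange(A[:,0].min(),A[:,0].max(),.012):
        a=A[(A[:,0]>=x)&(A[:,0]<x+.012)]
        if len(a): print('%.3f n%d y %.3f..%.3f zmax %.3f z@ymax %.3f ymean %.4f'%(x+.006,len(a),a[:,1].min(),a[:,1].max(),a[:,2].max(),a[a[:,1].argmax(),2],np.median(a[:,1])))
crop=lambda n,b,s: cv2.resize(ims[n]['pixels'][b[1]:b[3],b[0]:b[2],::-1],None,fx=s,fy=s,interpolation=cv2.INTER_CUBIC)
cv2.imwrite('pics/c1.png',np.hstack([crop('scene',(205,140,305,280),4),crop('top',(200,135,300,275),4)]))
E
python3 b.py
```

```text
top bench [ 0.557 -0.106  0.002]
top stake [ 0.649 -0.003  0.142]
top keymid [ 0.526 -0.003  0.118]
top bend [0.445 0.003 0.107]
top shortend [0.436 0.052 0.088]
top jar [0.557 0.272 0.002]
top tin [ 0.708 -0.228  0.064]
top mallet [0.44  0.234 0.022]
top small [0.366 0.103 0.015]
scene stake [0.661 0.002 0.139]
scene head [0.571 0.006 0.129]
scene keymid [ 0.501 -0.004  0.113]
scene bend [0.435 0.008 0.104]
scene shortend [0.434 0.049 0.088]
top top of holder 711 ((636.117919921875, -8.790809631347656), (83.3248062133789, 126.35381317138672), 88.36021423339844) 0.1365192231652934
0.439 n98 y -0.003..0.061 zmax 0.109 z@ymax 0.091 ymean 0.0287
0.451 n56 y -0.008..0.061 zmax 0.112 z@ymax 0.089 ymean 0.0118
0.463 n27 y -0.008..0.009 zmax 0.114 z@ymax 0.101 ymean -0.0011
0.475 n28 y -0.010..0.008 zmax 0.115 z@ymax 0.104 ymean -0.0006
0.487 n26 y -0.009..0.008 zmax 0.114 z@ymax 0.109 ymean -0.0012
0.499 n28 y -0.011..0.007 zmax 0.116 z@ymax 0.109 ymean -0.0020
0.511 n25 y -0.010..0.007 zmax 0.116 z@ymax 0.106 ymean -0.0014
0.523 n28 y -0.013..0.005 zmax 0.118 z@ymax 0.106 ymean -0.0031
0.
[... 454 characters left out ...]
0.0331
0.448 n44 y -0.004..0.063 zmax 0.108 z@ymax 0.089 ymean 0.0278
0.460 n22 y -0.005..0.011 zmax 0.109 z@ymax 0.104 ymean 0.0050
0.472 n23 y -0.006..0.011 zmax 0.111 z@ymax 0.106 ymean 0.0041
0.484 n21 y -0.006..0.009 zmax 0.111 z@ymax 0.109 ymean 0.0027
0.496 n27 y -0.009..0.007 zmax 0.113 z@ymax 0.105 ymean 0.0041
0.508 n19 y -0.006..0.007 zmax 0.113 z@ymax 0.104 ymean 0.0042
0.520 n19 y -0.008..0.008 zmax 0.114 z@ymax 0.108 ymean 0.0031
0.532 n23 y -0.007..0.007 zmax 0.116 z@ymax 0.111 ymean 0.0008
0.544 n19 y -0.009..0.005 zmax 0.116 z@ymax 0.108 ymean 0.0016
0.556 n19 y -0.011..0.005 zmax 0.117 z@ymax 0.113 ymean -0.0000
0.568 n13 y -0.012..0.005 zmax 0.117 z@ymax 0.110 ymean 0.0010
```

View pics/c1.png

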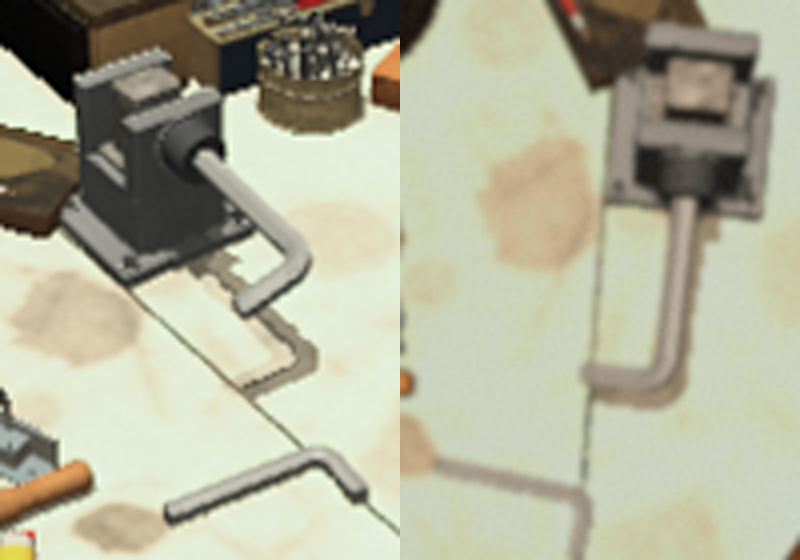

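The crop confirms it: the larger key is in the bolt, its bend near (0.44, 0.0, 0.10), and the small one lies loose on the bench. Heights from both views agree with the text. I'm moving above the key.

Call:
arm_command:
  targets:
    - [[0.038, -0.042, -0.005, 0, 0, 0], [0.038, -0.042, -0.005, 0, 0, 0], [0.038, -0.042, -0.005, 0, 0, 0], [0.038, -0.042, -0.005, 0, 0, 0], [0.038, -0.042, -0.005, 0, 0, 0], [0.038, -0.042, 0, 0, 0, 0], [0.038, -0.042, 0, 0, 0, 0], [0.038, -0.042, 0, 0, 0, 0], [0.038, -0.042, 0, 0, 0, 0], [0.038, -0.042, 0, 0, 0, 0]]
  jaw: 0.05
  newtons: 30

```text
clock: 1.35
position: [0.4162, -0.1148, 0.2707]
ee_rot: [3.122, 0.347, 0.0]
force: [0.8, -0.4, 0.3]
width: 0.545
gripper_force: 0.0
```

```bash
python3 -c "
from h import *
im=cap('wrist');s=im['state'];print(s['clock'],s['joints'],s['position'],s['ee_rot']);print(np.round(im['T_tool_cam'],3),im['fx'],im['dist'])"
```

```text
1.35 [ 0.49135278  0.1226476  -0.38019689  1.95092203  0.05191166  1.07715416
 -1.26022073] [ 0.41622509 -0.11479681  0.27073248] [3.12204797e+00 3.47089721e-01 6.75476213e-05]
[[-0.    -0.962 -0.274  0.074]
 [ 1.    -0.    -0.     0.   ]
 [ 0.    -0.274  0.962 -0.138]
 [ 0.     0.     0.     1.   ]] 301.35773207446147 [-0.05319824  0.          0.          0.          0.        ]
```

Call:
arm_command:
  targets:
    - [[0.039, -0.05, 0, 0, 0, 0], [0.039, -0.05, 0, 0, 0, 0], [0, 0, 0, 0, 0, -0.18], [0, 0, 0, 0, 0, -0.18], [0, 0, 0, 0, 0, -0.18], [0, 0, 0, 0, 0, -0.18], [0, 0, 0, 0, 0, -0.18], [0, 0, 0, 0, 0, -0.18], [0, 0, 0, 0, 0, -0.18], [0, 0, 0, 0, 0, -0.18]]

```text
clock: 2.65
position: [0.4688, -0.0037, 0.2704]
ee_rot: [-2.111, -2.326, 0.001]
force: [-0.6, 0.1, -0.7]
width: 0.545
gripper_force: 0.0
```

Call:
arm_command:
  targets:
    - [[0, 0, 0, 0, 0, -0.18], [0, 0, 0, 0, 0, -0.18], [0, 0, 0, 0, 0, -0.18], [0, 0, 0, 0, 0, -0.18], [0, 0, 0, 0, 0, -0.18], [0, 0, 0, 0, 0, -0.18], [0, 0, 0, 0, 0, -0.18], [0, 0, 0, 0, 0, -0.18], [0, 0, 0, 0, 0, 0]]

```text
clock: 3.78
position: [0.4689, -0.0038, 0.2704]
ee_rot: [-0.065, -3.14, -0.0]
force: [-0.5, 0.0, -0.3]
width: 0.547
gripper_force: 0.0
```

```bash
cat > c.py <<'E'
from h import *
im=cap('wrist');s=im['state'];print(s['clock'],np.round(s['joints'],2),s['position'],R.from_rotvec(s['ee_rot']).as_matrix().round(3).tolist())
pickle.dump(im,open('w1.pkl','wb'))
z=im['z_map'];v,u=np.mgrid[0:384,0:512];P=pts(im,np.c_[u.ravel(),v.ravel()]).reshape(384,512,3)
save(im,'w1.png',None,1.5)
Q=P.reshape(-1,3)[(z>0).ravel()]
b=Q[(Q[:,2]<.02)&(abs(Q[:,1])<.2)&(abs(Q[:,0]-.5)<.2)];print('bench',np.median(b[:,2]))
A=Q[(Q[:,2]>.05)&(Q[:,2]<.125)&(Q[:,0]<.57)&(Q[:,0]>.4)&(abs(Q[:,1])<.12)]
for x in np.arange(.425,.57,.01):
    a=A[(A[:,0]>=x)&(A[:,0]<x+.01)]
    if len(a): print('%.3f n%d y %.4f..%.4f zmax %.3f ymid of top %.4f'%(x+.005,len(a),*np.percentile(a[:,1],[1,99]),np.percentile(a[:,2],99),a[a[:,2]>np.percentile(a[:,2],85)][:,1].mean()))
E
python3 c.py
```

```text
3.775 [ 0.68  0.3  -0.96  1.85  0.27  1.14  1.15] [ 0.46888393 -0.00377285  0.27039418] [[-0.999, 0.041, -0.001], [0.041, 0.999, 0.0], [0.001, 0.0, -1.0]]
bench -0.0010627770620057764
0.430 n67 y 0.0076..0.0432 zmax 0.101 ymid of top 0.0143
0.440 n613 y -0.0027..0.0621 zmax 0.106 ymid of top 0.0074
0.450 n442 y -0.0073..0.0619 zmax 0.109 ymid of top 0.0010
0.460 n176 y -0.0088..0.0091 zmax 0.110 ymid of top 0.0006
0.470 n174 y -0.0092..0.0088 zmax 0.111 ymid of top 0.0006
0.480 n180 y -0.0108..0.0084 zmax 0.111 ymid of top -0.0005
0.490 n173 y -0.0112..0.0081 zmax 0.112 ymid of top -0.0001
0.500 n164 y -0.0117..0.0067 zmax 0.113 ymid of top -0.0010
0.510 n166 y -0.0121..0.0064 zmax 0.114 ymid of top -0.0024
0.520 n162 y -0.0126..0.0060 zmax 0.115 ymid of top -0.0019
0.530 n157 y -0.0130..0.0057 zmax 0.115 ymid of top -0.0021
0.540 n158 y -0.0135..0.0054 zmax 0.116 ymid of top -0.0035
0.550 n113 y -0.0139..0.0051 zmax 0.116 ymid of top -0.0034
0.560 n2 y -0.0141..-0.0140 zmax 0.106 ymid of top -0.0141
```

View pics/w1.png

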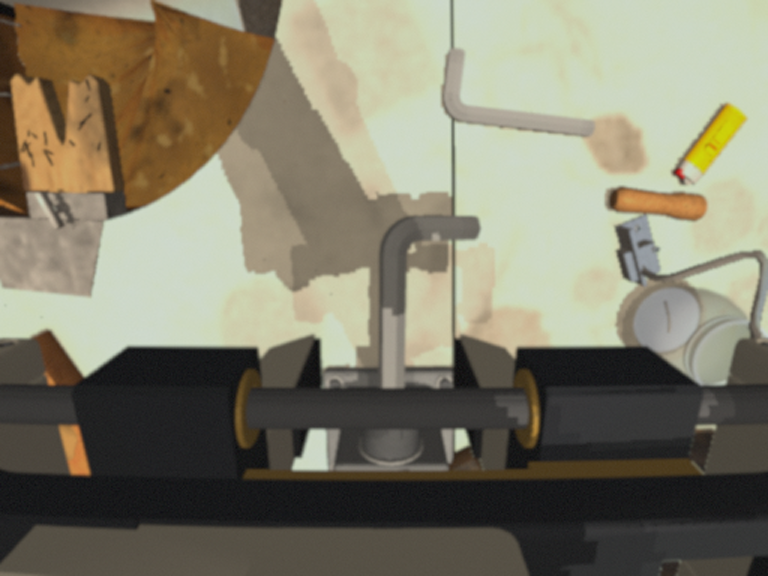

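Wrist view: the key runs from the bolt at (390,440) up to the bend at (395,235), and the short arm ends at (475,227). The mallet at (660,203) and the jar at (665,320) are well off to the side. Next I refine the mouth position, yaw and roll.

```bash
cat > d.py <<'E'
from h import *
ims=pickle.load(open('i0.pkl','rb')); ims['wrist']=pickle.load(open('w1.pkl','rb'))
for n,im in ims.items():
    z=im['z_map'];v,u=np.mgrid[0:384,0:512];Q=pts(im,np.c_[u.ravel(),v.ravel()])[(z>0).ravel()]
    S=Q[(Q[:,2]>.05)&(Q[:,2]<.12)&(Q[:,1]>.022)&(Q[:,1]<.055)&(Q[:,0]>.4)&(Q[:,0]<.48)]
    for y in (.022,.033,.044):
        a=S[(S[:,1]>y)&(S[:,1]<y+.011)]
        if len(a): print(n,'short y%.3f x %.4f..%.4f zmax %.4f'%(y+.0055,*np.percentile(a[:,0],[2,98]),a[:,2].max()))
    W=Q[(Q[:,2]>.129)&(Q[:,2]<.145)&(abs(Q[:,1])<.07)&(Q[:,0]>.55)&(Q[:,0]<.72)]
    if len(W)<20: continue
    fr=[]
    for y in np.arange(-.048,.04,.006):
        a=W[(W[:,1]>=y)&(W[:,1]<y+.006)]
        if len(a)>2: fr.append((round(y+.003,3),round(a[:,0].min(),4),round(a[:,0].max(),4)))
    print(n,fr)
    for x in np.arange(.58,.7,.015):
        a=W[(W[:,0]>=x)&(W[:,0]<x+.015)]
        if len(a): print('  x%.3f y %.4f %.4f mid %.4f'%(x+.0075,a[:,1].min(),a[:,1].max(),(a[:,1].min()+a[:,1].max())/2))
E
python3 d.py
```

```text
scene short y0.027 x 0.4307..0.4466 zmax 0.1008
scene short y0.038 x 0.4315..0.4504 zmax 0.0983
scene short y0.049 x 0.4340..0.4484 zmax 0.0944
scene [(np.float64(-0.045), np.float64(0.603), np.float64(0.6914)), (np.float64(-0.039), np.float64(0.6015), np.float64(0.6916)), (np.float64(-0.033), np.float64(0.6015), np.float64(0.6938)), (np.float64(-0.027), np.float64(0.601), np.float64(0.6938)), (np.float64(-0.021), np.float64(0.6017), np.float64(0.6935)), (np.float64(-0.015), np.float64(0.5733), np.float64(0.6988)), (np.float64(-0.009), np.float64(0.5759), np.float64(0.6946)), (np.float64(-0.003), np.float64(0.5744), np.float64(0.701)), (np.float64(0.003), np.float64(0.5719), np.float64(0.6916)), (np.float64(0.009), np.float64(0.6005), np.float64(0.6981)), (np.float64(0.015), np.float64(0.6026), np.float64(0.6958)), (np.float64(0.021), np.float64(0.6029), np.float64(0.6943)), (np.float64(0.027), np.float64(0.6023), np.float64(0.6958)), (np.float64(0.033), np.float64(0.6041), np.float64(0.6927))]
  x0.587 y -0.0143 0.0039 mid -0.0052
  x0.602 y -0.0461 0.0357 mid -0.0052
  x0.617 y -0.
[... 1937 characters left out ...]
np.float64(0.6015), np.float64(0.6078)), (np.float64(-0.015), np.float64(0.5769), np.float64(0.6087)), (np.float64(-0.009), np.float64(0.5766), np.float64(0.6087)), (np.float64(-0.003), np.float64(0.577), np.float64(0.6086)), (np.float64(0.003), np.float64(0.5783), np.float64(0.6091)), (np.float64(0.009), np.float64(0.6025), np.float64(0.609)), (np.float64(0.015), np.float64(0.6043), np.float64(0.6091)), (np.float64(0.021), np.float64(0.6046), np.float64(0.61)), (np.float64(0.027), np.float64(0.6055), np.float64(0.6098)), (np.float64(0.033), np.float64(0.6052), np.float64(0.6097))]
  x0.587 y -0.0170 0.0030 mid -0.0070
  x0.602 y -0.0477 0.0341 mid -0.0068
  x0.617 y 0.0217 0.0217 mid 0.0217
```

```bash
cat >> h.py <<'E'
YAW=-0.036; M=np.array([.574,-.0058,.110])
H=R.from_euler('z',YAW).as_matrix()   # holder axes
G=np.diag([-1.,1.,-1.])               # tool axes in key frame
def cur():
    s=arm.observe(); return R.from_rotvec(s['ee_rot']).as_matrix(),np.array(s['position'])
def goto(Rt,p):
    """rotvec (tool) to do first, then shift in new tool frame"""
    Rc,pc=cur(); print('rot',R.from_matrix(Rc.T@Rt).as_rotvec().round(4),'then shift',(Rt.T@(p-pc)).round(4),'| shift in present frame',(Rc.T@(p-pc)).round(4))
E
python3 - <<'E'
from h import *
K=R.from_euler('z',-.045).as_matrix()@R.from_euler('x',-.29).as_matrix()@R.from_euler('y',-.08).as_matrix()
print(K.round(3))
Rt=K@G; p=np.array([.501,-.0025,.104])
goto(Rt,p-.06*Rt[:,2]); goto(Rt,p)
E
```

```text
[[ 0.997  0.043 -0.067]
 [-0.022  0.957  0.288]
 [ 0.077 -0.286  0.955]]
rot [ 0.2901 -0.0799 -0.0106] then shift [-0.0192  0.0501  0.1008] | shift in present frame [-0.0273  0.0197  0.1091]
rot [ 0.2901 -0.0799 -0.0106] then shift [-0.0192  0.0501  0.1608] | shift in present frame [-0.0321  0.0026  0.1664]
```

Call:
arm_command:
  targets:
    - [[0, 0, 0, 0.145, -0.04, -0.005], [0, 0, 0, 0.145, -0.04, -0.005], [-0.0096, 0.025, 0.05, 0, 0, 0], [-0.0096, 0.025, 0.05, 0, 0, 0], [0, 0, 0, 0, 0, 0], [0, 0, 0, 0, 0, 0]]

```text
clock: 4.58
position: [0.4973, 0.0155, 0.1636]
ee_rot: [0.048, 3.034, -0.446]
force: [-0.6, 0.3, 0.2]
width: 0.549
gripper_force: 0.0
```

```bash
cat > g.py <<'E'
from h import *
K=R.from_euler('z',-.045).as_matrix()@R.from_euler('x',-.29).as_matrix()@R.from_euler('y',-.08).as_matrix()
Rt=K@G; p=np.array([.501,-.0025,.104]); goto(Rt,p); print(arm.observe()['joints'].round(2))
E
python3 g.py
```

```text
rot [0.0002 0.0022 0.0017] then shift [ 0.0004 -0.      0.0623] | shift in present frame [ 0.0006 -0.      0.0623]
[ 0.28  0.46 -0.83  1.97  0.73  1.07  0.6 ]
```

Call:
arm_command:
  targets:
    - [[0, 0, 0.031, 0, 0, 0], [0, 0, 0.031, 0, 0, 0], [0, 0, 0, 0, 0, 0]]

```text
clock: 4.95
position: [0.5012, -0.004, 0.104]
ee_rot: [0.05, 3.035, -0.448]
force: [-1.0, -0.3, 0.6]
width: 0.548
gripper_force: 0.0
```

Call:
arm_command:
  targets:
    - [[0, 0, 0, 0, 0, 0], [0, 0, 0, 0, 0, 0], [0, 0, 0, 0, 0, 0], [0, 0, 0, 0, 0, 0]]
  jaw: 0.0
  newtons: 45

```text
clock: 5.45
position: [0.5016, -0.0025, 0.1036]
ee_rot: [0.046, 3.034, -0.446]
force: [0.1, -1.2, 1.2]
width: 0.181
gripper_force: 44.9
```

Call:
arm_command:
  targets:
    - [[0.005, 0, 0, 0, 0, 0], [0.008, 0, 0, 0, 0, 0], [0.01, 0, 0, 0, 0, 0]]

```text
clock: 5.82
position: [0.478, -0.0021, 0.1013]
ee_rot: [0.046, 3.035, -0.446]
force: [0.6, -1.2, -2.2]
width: 0.177
gripper_force: 44.9
```

Call:
arm_command:
  targets:
    - [[0.014, 0, 0, 0, 0, 0], [0.014, 0, 0, 0, 0, 0], [0.016, 0, 0, 0, 0, 0], [0, 0, 0, 0, 0, 0]]

```text
clock: 6.32
position: [0.433, -0.0016, 0.0979]
ee_rot: [0.043, 3.036, -0.447]
force: [0.2, -0.3, -3.9]
width: 0.178
gripper_force: 44.9
```

```bash
cat > e.py <<'E'
from h import *
import sys
im=cap('wrist');s=im['state'];print(s['clock'],np.round(s['joints'],2),s['position'],s['force'],s['width'])
# key points in tool frame via depth
z=im['z_map'];v,u=np.mgrid[0:384,0:512];Q=pts(im,np.c_[u.ravel(),v.ravel()])[(z>0).ravel()]
Rc,pc=cur();q=(Q-pc)@Rc; q=q*[-1,1,-1]  # key-ish axes about grip
np.save('q.npy',q)
S=q[(q[:,0]<-.045)&(q[:,0]>-.09)&(q[:,1]>.015)&(q[:,1]<.07)&(abs(q[:,2])<.02)]
for y in np.arange(.015,.07,.006):
    a=S[(S[:,1]>=y)&(S[:,1]<y+.006)]
    if len(a): print('short y%.3f x %.4f..%.4f mid %.4f zmax %.4f ymax %.4f'%(y+.003,*np.percentile(a[:,0],[2,98]),np.percentile(a[:,0],[2,98]).mean(),np.percentile(a[:,2],98),a[:,1].max()))
L=q[(abs(q[:,1])<.014)&(abs(q[:,2])<.02)&(q[:,0]<-.02)&(q[:,0]>-.055)]
for x in (-.05,-.04,-.03):
    a=L[abs(L[:,0]-x)<.005]
    if len(a): print('long x%.3f y %.4f..%.4f zmax %.4f'%(x,*np.percentile(a[:,1],[2,98]),np.percentile(a[:,2],98)))
save(im,sys.argv[1],None,1.2)
E
python3 e.py w2.png
```

```text
6.325 [ 0.26  0.47 -0.8   2.19  0.84  0.9   0.42] [ 0.43298533 -0.0015606   0.09787678] [ 0.19160229 -0.33893266 -3.90057424] 0.17787757244084795
short y0.018 x -0.0710..-0.0542 mid -0.0626 zmax 0.0100 ymax 0.0210
short y0.024 x -0.0710..-0.0542 mid -0.0626 zmax 0.0097 ymax 0.0270
short y0.030 x -0.0710..-0.0542 mid -0.0626 zmax 0.0098 ymax 0.0330
short y0.036 x -0.0710..-0.0543 mid -0.0626 zmax 0.0096 ymax 0.0390
short y0.042 x -0.0710..-0.0543 mid -0.0627 zmax 0.0094 ymax 0.0450
short y0.048 x -0.0709..-0.0543 mid -0.0626 zmax 0.0094 ymax 0.0510
short y0.054 x -0.0705..-0.0538 mid -0.0621 zmax 0.0093 ymax 0.0570
short y0.060 x -0.0701..-0.0539 mid -0.0620 zmax 0.0091 ymax 0.0630
short y0.066 x -0.0689..-0.0555 mid -0.0622 zmax 0.0073 ymax 0.0644
long x-0.050 y -0.0072..0.0124 zmax 0.0100
long x-0.040 y -0.0078..0.0085 zmax 0.0097
long x-0.030 y -0.0079..0.0084 zmax 0.0096
```

```bash
cat > f.py <<'E'
from h import *
R0=R.from_rotvec([.046,3.034,-.446]).as_matrix(); p0=np.array([.5016,-.0025,.1036])
for d in (.0705,.0975): print('axis at',d,(p0-d*R0[:,0]).round(4))
K2=H@R.from_euler('x',-.29).as_matrix()@R.from_euler('z',-np.pi/2).as_matrix()
Rt=K2@G
def grip(depth,M=M): return M-H[:,0]*(.063-depth)+.0625*K2[:,0]
if __name__=='__main__':
    Rc,pc=cur(); goto(Rt,grip(-.03)); print('joints',arm.observe()['joints'].round(2)); print(grip(-.03),Rt.round(3).tolist())
E
python3 f.py
```

```text
axis at 0.0705 [ 0.5719 -0.0038  0.1091]
axis at 0.0975 [ 0.5988 -0.0043  0.1112]
rot [0.0616 0.0629 1.5652] then shift [-0.0653  0.0469 -0.0116] | shift in present frame [-0.048  -0.0651 -0.0078]
joints [ 0.26  0.47 -0.8   2.18  0.84  0.9   0.42]
[ 0.47890467 -0.06230416  0.12787201] [[0.034, 0.999, -0.01], [0.958, -0.036, -0.286], [-0.286, -0.0, -0.958]]
```

Call:
arm_command:
  targets:
    - [[0, 0, -0.001, 0.0062, 0.0063, 0.1565], [0, 0, -0.001, 0.0062, 0.0063, 0.1565], [0, 0, -0.001, 0.0062, 0.0063, 0.1565], [0, 0, -0.001, 0.0062, 0.0063, 0.1565], [0, 0, -0.001, 0.0062, 0.0063, 0.1565], [0, 0, -0.001, 0.0062, 0.0063, 0.1565], [0, 0, -0.001, 0.0062, 0.0063, 0.1565], [0, 0, -0.001, 0.0062, 0.0063, 0.1565], [0, 0, -0.001, 0.0062, 0.0063, 0.1565], [0, 0, -0.001, 0.0062, 0.0063, 0.1565]]

```text
clock: 7.62
position: [0.435, 0.0019, 0.1076]
ee_rot: [2.111, 2.024, -0.306]
force: [0.5, 0.4, -3.7]
width: 0.181
gripper_force: 44.9
```

```bash
sed -i 's/M=np.array(\[.*/M=np.array([.573,-.0042,.110])/' h.py; sed -n '/YAW=/p' h.py; python3 f.py; python3 e.py w3.png
```

```text
YAW=-0.036; M=np.array([.573,-.0042,.110])
axis at 0.0705 [ 0.5719 -0.0038  0.1091]
axis at 0.0975 [ 0.5988 -0.0043  0.1112]
rot [ 0.     -0.0009 -0.0057] then shift [-0.0643  0.0452 -0.0019] | shift in present frame [-0.064   0.0455 -0.002 ]
joints [ 0.05  0.41 -0.5   2.13  0.6   0.88 -0.91]
[ 0.47790467 -0.06070416  0.12787201] [[0.034, 0.999, -0.01], [0.958, -0.036, -0.286], [-0.286, -0.0, -0.958]]
7.625 [ 0.05  0.41 -0.5   2.13  0.6   0.88 -0.91] [0.43497385 0.00190551 0.1076291 ] [ 0.52605676  0.37784251 -3.73263159] 0.18051386662705557
short y0.018 x -0.0701..-0.0533 mid -0.0617 zmax 0.0097 ymax 0.0210
short y0.024 x -0.0701..-0.0533 mid -0.0617 zmax 0.0095 ymax 0.0270
short y0.030 x -0.0701..-0.0533 mid -0.0617 zmax 0.0094 ymax 0.0330
short y0.036 x -0.0701..-0.0534 mid -0.0618 zmax 0.0097 ymax 0.0390
short y0.042 x -0.0702..-0.0535 mid -0.0618 zmax 0.0094 ymax 0.0450
short y0.048 x -0.0701..-0.0531 mid -0.0616 zmax 0.0093 ymax 0.0510
short y0.054 x -0.0697..-0.0530 mid -0.0614 zmax 0.0091 ymax 0.0570
short y0.060 x -0.0694..-0.0534 mid -0.0614 zmax 0.0088 ymax 0.0630
short y0.066 x -0.0678..-0.0589 mid -0.0633 zmax 0.0072 ymax 0.0636
long x-0.050 y -0.0075..0.0126 zmax 0.0100
long x-0.040 y -0.0085..0.0080 zmax 0.0098
long x-0.030 y -0.0086..0.0081 zmax 0.0097
```

Call:
arm_command:
  targets:
    - [[-0.032, 0, -0.001, 0, 0, -0.003], [-0.032, 0.015, -0.001, 0, 0, -0.003], [0, 0.015, 0, 0, 0, 0], [0, 0.015, 0, 0, 0, 0], [0, 0, 0, 0, 0, 0], [0, 0, 0, 0, 0, 0]]

```text
clock: 8.43
position: [0.4766, -0.0597, 0.1272]
ee_rot: [2.099, 2.039, -0.309]
force: [-0.4, 0.4, -4.0]
width: 0.182
gripper_force: 44.9
```

```bash
python3 f.py|tail -3; python3 e.py w4.png
cat > hd.py <<'E'
from h import *
# bolt head & short end in holder frame about M, wrist depth
for n in ('wrist','scene'):
    im=cap(n); z=im['z_map'];v,u=np.mgrid[0:384,0:512];Q=pts(im,np.c_[u.ravel(),v.ravel()])[(z>0).ravel()]
    h=(Q-M)@H
    B=h[(h[:,0]>.002)&(h[:,0]<.028)&(abs(h[:,1])<.04)&(abs(h[:,2])<.03)]
    if len(B)>30:
        print(n,'head n',len(B),'y',np.percentile(B[:,1],[1,99]),'z',np.percentile(B[:,2],[1,99]))
        A=np.c_[2*B[:,1:],np.ones(len(B))]; c=np.linalg.lstsq(A,(B[:,1:]**2).sum(1),rcond=None)[0]; print('  circle c(y,z)',c[:2].round(4),'r',np.sqrt(c[2]+c[:2]@c[:2]).round(4))
    F=h[(abs(h[:,0])<.006)&(abs(h[:,1])<.03)&(abs(h[:,2])<.03)]; print(' front x',np.percentile(F[:,0],[5,50,95]).round(4) if len(F) else None)
    S=h[(h[:,0]<-.008)&(h[:,0]>-.06)&(abs(h[:,1])<.016)&(abs(h[:,2])<.02)]
    for x in np.arange(-.06,-.02,.008):
        a=S[(S[:,0]>=x)&(S[:,0]<x+.008)]
        if len(a)>5: print('  short x%.3f y %.4f..%.4f mid %.4f zmax %.4f'%(x+.004,*np.percentile(a[:,1],[2,98]),np.percentile(a[:,1],[2,98]).mean(),np.percentile(a[:,2],98)))
    if len(S): print('  short end x',np.percentile(S[:,0],99))
    save(im,'h_%s_%d.png'%(n,int(im['state']['clock']*100)),(190,130,320,230) if n=='scene' else None,6 if n=='scene' else 1.5)
E
python3 hd.py; ls pics
```

```text
rot [-0.0012 -0.0005  0.0074] then shift [-0.0011  0.0013 -0.0004] | shift in present frame [-0.0011  0.0013 -0.0004]
joints [ 0.18  0.42 -0.48  2.04  0.6   0.92 -0.72]
[ 0.47790467 -0.06070416  0.12787201] [[0.034, 0.999, -0.01], [0.958, -0.036, -0.286], [-0.286, -0.0, -0.958]]
8.425 [ 0.18  0.42 -0.48  2.04  0.6   0.92 -0.72] [ 0.47661314 -0.05972789  0.12721708] [-0.4352794   0.36030757 -3.99849346] 0.18245428056764548
short y0.018 x -0.0701..-0.0532 mid -0.0617 zmax 0.0099 ymax 0.0210
short y0.024 x -0.0701..-0.0533 mid -0.0617 zmax 0.0098 ymax 0.0270
short y0.030 x -0.0700..-0.0533 mid -0.0617 zmax 0.0097 ymax 0.0330
short y0.036 x -0.0698..-0.0533 mid -0.0616 zmax 0.0098 ymax 0.0390
short y0.042 x -0.0700..-0.0533 mid -0.0617 zmax 0.0096 ymax 0.0450
short y0.048 x -0.0699..-0.0532 mid -0.0616 zmax 0.0096 ymax 0.0510
short y0.054 x -0.0695..-0.0528 mid -0.0612 zmax 0.0093 ymax 0.0570
short y0.060 x -0.0692..-0.0530 mid -0.0611 zmax 0.0091 ymax 0.0630
short y0.066 x -0.0682..-0.0551 mid -0.0617 zmax 0.0079 ymax 0.0642
long x-0.050 y -0.0069..0.0128 zmax 0.0102
long x-0.040 y -0.0
[... 219 characters left out ...]
rt x-0.056 y -0.0066..0.0091 mid 0.0012 zmax 0.0091
  short x-0.048 y -0.0068..0.0091 mid 0.0012 zmax 0.0088
  short x-0.040 y -0.0071..0.0087 mid 0.0008 zmax 0.0088
  short x-0.032 y -0.0070..0.0085 mid 0.0008 zmax 0.0085
  short end x -0.031461652121359554
scene head n 132 y [-0.02860793  0.03715313] z [-0.01784208  0.02310535]
  circle c(y,z) [0.0029 0.0009] r 0.0198
 front x [-0.0023  0.0006  0.0043]
  short x-0.056 y -0.0072..0.0090 mid 0.0009 zmax 0.0086
  short x-0.048 y -0.0060..0.0081 mid 0.0010 zmax 0.0081
  short x-0.040 y -0.0035..0.0089 mid 0.0027 zmax 0.0088
  short end x -0.03303024041477584
a.png
c1.png
h_scene_852.png
h_wrist_847.png
s0.png
t0.png
w1.png
w2.png
w3.png
w4.png
```

Call:
arm_command:
  targets:
    - [[0, 0.012, 0, 0, 0, 0], [0, 0.012, 0, 0, 0, 0], [0, 0.004, 0, 0, 0, 0], [0, 0.003, 0, 0, 0, 0], [0, 0, 0, 0, 0, 0]]

```text
clock: 9.2
position: [0.5081, -0.0615, 0.1275]
ee_rot: [2.1, 2.037, -0.309]
force: [-0.5, -0.3, -3.1]
width: 0.18
gripper_force: 44.9
```

Call:
arm_command:
  targets:
    - [[0, 0.002, 0, 0, 0, 0], [0, 0.002, 0, 0, 0, 0], [0, 0.002, 0, 0, 0, 0]]

```text
clock: 9.57
position: [0.5141, -0.0617, 0.1276]
ee_rot: [2.1, 2.037, -0.309]
force: [-1.2, -1.1, -4.6]
width: 0.183
gripper_force: 44.9
```

Call:
arm_command:
  targets:
    - [[0, 0.003, 0, 0, 0, 0], [0, 0.003, 0, 0, 0, 0], [0, 0.003, 0, 0, 0, 0]]

```text
clock: 9.95
position: [0.5232, -0.0621, 0.1275]
ee_rot: [2.1, 2.037, -0.309]
force: [-1.4, -1.4, -3.4]
width: 0.181
gripper_force: 44.9
```

Call:
arm_command:
  targets:
    - [[0, 0.003, 0, 0, 0, 0], [0, 0.003, 0, 0, 0, 0], [0, 0.002, 0, 0, 0, 0]]

```text
clock: 10.32
position: [0.5311, -0.0625, 0.1275]
ee_rot: [2.1, 2.037, -0.309]
force: [-2.6, -2.7, -3.2]
width: 0.178
gripper_force: 44.9
```

Call:
arm_command:
  targets:
    - [[0, 0.002, 0, 0, 0, 0], [0, 0.002, 0, 0, 0, 0]]

```text
clock: 10.58
position: [0.5349, -0.0626, 0.1275]
ee_rot: [2.1, 2.037, -0.31]
force: [-2.4, -3.3, -3.3]
width: 0.179
gripper_force: 44.9
```

Call:
arm_command:
  targets:
    - [[0, 0.001, 0, 0, 0, 0], [0, 0, 0, 0, 0, 0]]

```text
clock: 10.82
position: [0.5359, -0.0626, 0.1275]
ee_rot: [2.1, 2.036, -0.309]
force: [-2.5, -3.1, -3.4]
width: 0.178
gripper_force: 44.9
```

```bash
python3 e.py w5.png|head -8; python3 f.py|tail -3; python3 hd.py; ls pics
```

```text
10.825 [ 0.17  0.5  -0.46  1.9   0.61  0.97 -0.67] [ 0.53594262 -0.06262937  0.12747849] [-2.48278637 -3.14458511 -3.41444994] 0.1783024266792865
short y0.018 x -0.0699..-0.0530 mid -0.0614 zmax 0.0098 ymax 0.0210
short y0.024 x -0.0698..-0.0530 mid -0.0614 zmax 0.0093 ymax 0.0270
short y0.030 x -0.0698..-0.0530 mid -0.0614 zmax 0.0095 ymax 0.0330
short y0.036 x -0.0809..-0.0458 mid -0.0634 zmax 0.0198 ymax 0.0390
short y0.042 x -0.0816..-0.0459 mid -0.0637 zmax 0.0199 ymax 0.0450
short y0.048 x -0.0817..-0.0459 mid -0.0638 zmax 0.0199 ymax 0.0510
short y0.054 x -0.0818..-0.0459 mid -0.0638 zmax 0.0199 ymax 0.0570
rot [-0.0007  0.0001  0.0053] then shift [-0.0003 -0.0581 -0.0003] | shift in present frame [ 0.     -0.0581 -0.0002]
joints [ 0.17  0.5  -0.46  1.9   0.61  0.97 -0.67]
[ 0.47790467 -0.06070416  0.12787201] [[0.034, 0.999, -0.01], [0.958, -0.036, -0.286], [-0.286, -0.0, -0.958]]
wrist head n 6133 y [-0.01683882  0.020221  ] z [-0.00286239  0.02164873]
  circle c(y,z) [-0.0015 -0.0006] r 0.0215
 front x [-0.0043  0.0011  0.0054]
  short x-0.040 y -0.0157..-0.0011 mid -0.0084 zmax 0.0128
  short x-0.032 y -0.0157..0.0047 mid -0.0055 zmax 0.0137
  short x-0.024 y -0.0138..0.0076 mid -0.0031 zmax 0.0101
  short end x -0.008348988429903732
scene head n 110 y [-0.01857442  0.03341687] z [-0.02573242  0.02273032]
  circle c(y,z) [ 0.0016 -0.0016] r 0.0212
 front x [-0.0034  0.0004  0.005 ]
  short x-0.040 y -0.0152..0.0004 mid -0.0074 zmax 0.0142
  short x-0.032 y -0.0128..0.0055 mid -0.0036 zmax 0.0113
  short x-0.024 y -0.0025..0.0077 mid 0.0026 zmax 0.0077
  short end x -0.008913254477966244
a.png
c1.png
h_scene_1092.png
h_scene_852.png
h_wrist_1087.png
h_wrist_847.png
s0.png
t0.png
w1.png
w2.png
w3.png
w4.png
w5.png
```

Call:
arm_command:
  targets:
    - [[0, 0.001, 0, 0, 0, 0], [0, 0.001, 0, 0, 0, 0], [0, 0, 0, 0, 0, 0]]

```text
clock: 11.35
position: [0.5365, -0.0631, 0.1272]
ee_rot: [2.101, 2.037, -0.313]
force: [-6.9, -4.8, -1.8]
width: 0.178
gripper_force: 44.9
```

View pics/h_wrist_1087.png

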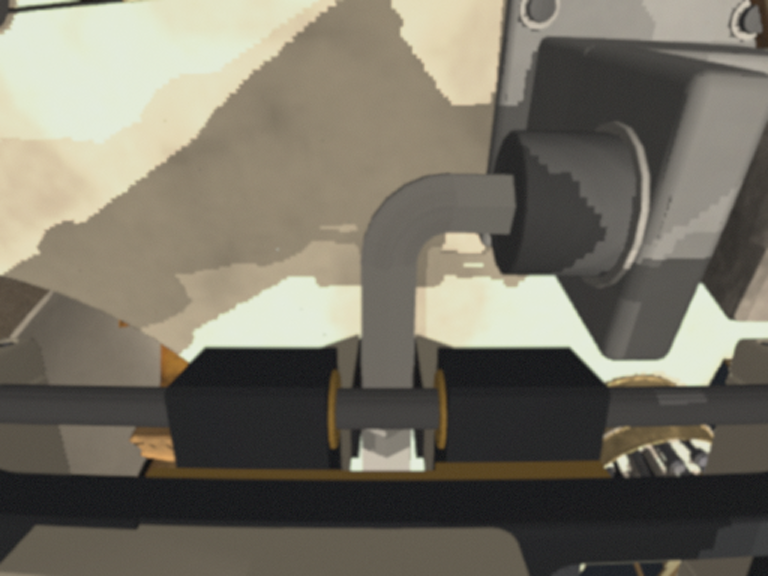

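The wrist view shows the short arm in the bolt head at (515,205), and the force rise says it reached the floor. I'm letting go and lifting off.

Call:
arm_command:
  targets:
    - [[0, -0.001, 0, 0, 0, 0], [0, 0, 0, 0, 0, 0], [0, 0, 0, 0, 0, 0], [0, 0, 0, 0, 0, 0]]
  jaw: 0.05

```text
clock: 11.85
position: [0.5376, -0.062, 0.1278]
ee_rot: [2.1, 2.037, -0.307]
force: [0.2, -0.6, 0.8]
width: 0.532
gripper_force: 0.0
```

Call:
arm_command:
  targets:
    - [[0, 0, -0.02, 0, 0, 0], [0, 0, -0.03, 0, 0, 0], [0, 0, -0.03, 0, 0, 0], [0, 0, 0, 0, 0, 0]]

```text
clock: 12.35
position: [0.5394, -0.0382, 0.2063]
ee_rot: [2.098, 2.036, -0.302]
force: [-0.2, 0.3, 0.2]
width: 0.547
gripper_force: 0.0
```

```bash
cat > k.py <<'E'
from h import *
def key(n):
    im=cap(n); z=im['z_map'];v,u=np.mgrid[0:384,0:512];Q=pts(im,np.c_[u.ravel(),v.ravel()])[(z>0).ravel()]
    h=(Q-M)@H
    L=h[(abs(h[:,0]+.035)<.018)&(h[:,1]<-.02)&(h[:,1]>-.19)&(h[:,2]>-.1)&(h[:,2]<.08)]
    for y in np.arange(-.18,-.02,.02):
        a=L[(L[:,1]>=y)&(L[:,1]<y+.02)]
        if len(a)>4: print(n,'long y%.3f x %.4f..%.4f ztop %.4f'%(y+.01,*np.percentile(a[:,0],[3,97]),np.percentile(a[:,2],95)))
    return im
if __name__=='__main__':
    print(arm.observe()['clock'],arm.observe()['joints'].round(2))
    for n in ('wrist','scene','top'): im=key(n)
    R2=np.array([[0,1,0],[1,0,0],[0,0,-1.]]); R2=H@R2
    p=M+H@np.array([-.035,-.138,.075]); goto(R2,p); print(p)
E
python3 k.py
```

```text
12.35 [ 0.16  0.41 -0.5   1.81  0.52  1.13 -0.6 ]
wrist long y-0.150 x -0.0430..-0.0267 ztop 0.0317
wrist long y-0.130 x -0.0410..-0.0287 ztop 0.0298
wrist long y-0.110 x -0.0434..-0.0273 ztop 0.0244
wrist long y-0.090 x -0.0431..-0.0267 ztop 0.0229
wrist long y-0.070 x -0.0429..-0.0270 ztop 0.0198
wrist long y-0.050 x -0.0433..-0.0272 ztop 0.0165
wrist long y-0.030 x -0.0431..-0.0268 ztop 0.0134
scene long y-0.150 x -0.0461..-0.0306 ztop 0.0304
scene long y-0.130 x -0.0464..-0.0290 ztop 0.0285
scene long y-0.110 x -0.0460..-0.0297 ztop 0.0251
scene long y-0.090 x -0.0465..-0.0303 ztop 0.0231
scene long y-0.070 x -0.0477..-0.0284 ztop 0.0181
scene long y-0.050 x -0.0467..-0.0301 ztop 0.0152
scene long y-0.030 x -0.0468..-0.0307 ztop 0.0144
top long y-0.150 x -0.0441..-0.0279 ztop 0.0348
top long y-0.130 x -0.0437..-0.0276 ztop 0.0309
rot [-0.0021  0.2901  0.0052] then shift [-0.101  -0.0009  0.0185] | shift in present frame [-0.0915 -0.0013  0.0466]
[ 0.53305575 -0.14085086  0.185     ]
```

Call:
arm_command:
  targets:
    - [[0, 0, 0, 0, 0.145, 0.0025], [0, 0, 0, 0, 0.145, 0.0025], [-0.05, 0, 0, 0, 0, 0], [-0.051, -0.001, 0, 0, 0, 0], [0, 0, 0.019, 0, 0, 0], [0, 0, 0, 0, 0, 0]]
  jaw: 0.0

```text
clock: 13.25
position: [0.5317, -0.141, 0.1831]
ee_rot: [-2.259, -2.176, 0.005]
force: [-0.9, 0.4, 0.6]
width: 0.008
gripper_force: 0.0
```

Call:
arm_command:
  targets:
    - [[0, 0, 0.007, 0, 0, 0], [0, 0, 0.006, 0, 0, 0], [0, 0, 0.006, 0, 0, 0], [0, 0, 0.005, 0, 0, 0]]

```text
clock: 13.75
position: [0.5334, -0.1401, 0.1609]
ee_rot: [-2.259, -2.181, 0.001]
force: [0.8, -0.2, 0.0]
width: 0.003
gripper_force: 0.4
```

Call:
arm_command:
  targets:
    - [[0, 0, 0.004, 0, 0, 0], [0, 0, 0.004, 0, 0, 0], [0, 0, 0.004, 0, 0, 0], [0, 0, 0.004, 0, 0, 0]]

```text
clock: 14.25
position: [0.5333, -0.1408, 0.1451]
ee_rot: [-2.261, -2.18, 0.001]
force: [-1.3, -2.8, 3.7]
width: 0.002
gripper_force: 2.1
```

Call:
arm_command:
  targets:
    - [[0, 0, 0.004, 0, 0, 0], [0, 0, 0.004, 0, 0, 0], [0, 0, 0.004, 0, 0, 0], [0, 0, 0.004, 0, 0, 0]]

```text
clock: 14.75
position: [0.5333, -0.1405, 0.1289]
ee_rot: [-2.26, -2.18, 0.001]
force: [-0.5, -4.0, 4.1]
width: 0.005
gripper_force: 2.2
```

Call:
arm_command:
  targets:
    - [[0, 0, 0.004, 0, 0, 0], [0, 0, 0.004, 0, 0, 0], [0, 0, 0.004, 0, 0, 0]]

```text
clock: 15.12
position: [0.5334, -0.1401, 0.117]
ee_rot: [-2.26, -2.181, 0.0]
force: [-0.1, -1.0, 3.2]
width: 0.006
gripper_force: 2.0
```

Call:
arm_command:
  targets:
    - [[0, 0, 0.004, 0, 0, 0], [0, 0, 0.004, 0, 0, 0], [0, 0, 0.003, 0, 0, 0]]

```text
clock: 15.5
position: [0.5336, -0.1393, 0.106]
ee_rot: [-2.259, -2.181, -0.001]
force: [1.1, 2.4, 3.7]
width: 0.002
gripper_force: 2.1
```

```bash
python3 k.py
```

```text
15.5 [ 0.53  0.53 -0.51  1.88  0.34  0.82 -0.19]
wrist long y-0.150 x -0.0369..-0.0321 ztop 0.0230
wrist long y-0.130 x -0.0435..-0.0257 ztop 0.0332
wrist long y-0.110 x -0.0519..-0.0181 ztop 0.0786
wrist long y-0.090 x -0.0429..-0.0263 ztop -0.0107
wrist long y-0.070 x -0.0427..-0.0268 ztop -0.0077
wrist long y-0.050 x -0.0427..-0.0267 ztop -0.0027
wrist long y-0.030 x -0.0426..-0.0267 ztop 0.0019
scene long y-0.150 x -0.0523..-0.0334 ztop 0.0020
scene long y-0.130 x -0.0521..-0.0213 ztop 0.0219
scene long y-0.110 x -0.0514..-0.0192 ztop 0.0770
scene long y-0.090 x -0.0460..-0.0204 ztop 0.0633
scene long y-0.070 x -0.0463..-0.0343 ztop -0.0092
scene long y-0.050 x -0.0461..-0.0320 ztop -0.0041
scene long y-0.030 x -0.0457..-0.0335 ztop 0.0011
top long y-0.110 x -0.0510..-0.0193 ztop 0.0689
top long y-0.090 x -0.0435..-0.0273 ztop -0.0097
top long y-0.070 x -0.0434..-0.0271 ztop -0.0037
top long y-0.050 x -0.0439..-0.0273 ztop -0.0012
top long y-0.030 x -0.0441..-0.0276 ztop 0.0036
rot [-0.0011 -0.0011  0.001 ] then shift [-0.0012 -0.0003 -0.0789] | shift in present frame [-0.0011 -0.0004 -0.0789]
[ 0.53305575 -0.14085086  0.185     ]
```

Call:
arm_command:
  targets:
    - [[0, 0, 0.003, 0, 0, 0], [0, 0, 0.003, 0, 0, 0], [0, 0, 0.003, 0, 0, 0]]

```text
clock: 16.02
position: [0.5333, -0.1404, 0.097]
ee_rot: [-2.26, -2.181, 0.001]
force: [1.6, 1.9, 3.5]
width: 0.005
gripper_force: 2.2
```

Call:
arm_command:
  targets:
    - [[0, 0, 0.003, 0, 0, 0], [0, 0, 0.003, 0, 0, 0]]

```text
clock: 16.27
position: [0.5333, -0.1405, 0.091]
ee_rot: [-2.26, -2.181, 0.001]
force: [1.2, 2.0, 3.5]
width: 0.007
gripper_force: 2.1
```

Call:
arm_command:
  targets:
    - [[0, 0, 0.003, 0, 0, 0], [0, 0, 0.003, 0, 0, 0]]

```text
clock: 16.52
position: [0.5332, -0.1405, 0.085]
ee_rot: [-2.26, -2.18, 0.001]
force: [1.0, 1.6, 4.1]
width: 0.007
gripper_force: 2.1
```

Call:
arm_command:
  targets:
    - [[0, 0, 0.002, 0, 0, 0], [0, 0, 0.002, 0, 0, 0]]

```text
clock: 16.77
position: [0.5332, -0.1404, 0.0811]
ee_rot: [-2.26, -2.181, 0.001]
force: [2.7, 2.6, 5.5]
width: 0.002
gripper_force: 2.1
```

Call:
arm_command:
  targets:
    - [[0, 0, 0.002, 0, 0, 0], [0, 0, 0.002, 0, 0, 0]]

```text
clock: 17.02
position: [0.5332, -0.1404, 0.0771]
ee_rot: [-2.26, -2.181, 0.001]
force: [1.9, 1.4, 4.6]
width: 0.002
gripper_force: 2.1
```

Call:
arm_command:
  targets:
    - [[0, 0, 0.002, 0, 0, 0], [0, 0, 0.001, 0, 0, 0]]

```text
clock: 17.27
position: [0.5332, -0.1404, 0.074]
ee_rot: [-2.26, -2.181, 0.001]
force: [1.7, 0.7, 5.0]
width: -0.0
gripper_force: 2.1
```

```bash
python3 k.py | egrep 'y-0.0[3579]0'
```

```text
wrist long y-0.090 x -0.0426..-0.0267 ztop -0.0325
wrist long y-0.070 x -0.0427..-0.0268 ztop -0.0224
wrist long y-0.050 x -0.0426..-0.0267 ztop -0.0125
wrist long y-0.030 x -0.0426..-0.0267 ztop -0.0071
scene long y-0.090 x -0.0468..-0.0305 ztop 0.0242
scene long y-0.070 x -0.0475..-0.0354 ztop -0.0250
scene long y-0.050 x -0.0460..-0.0339 ztop -0.0150
scene long y-0.030 x -0.0459..-0.0364 ztop -0.0065
top long y-0.090 x -0.0434..-0.0275 ztop -0.0305
top long y-0.070 x -0.0437..-0.0272 ztop -0.0216
top long y-0.050 x -0.0438..-0.0279 ztop -0.0108
top long y-0.030 x -0.0437..-0.0269 ztop -0.0011
```

Call:
arm_command:
  targets:
    - [[0, 0, 0.0015, 0, 0, 0], [0, 0, 0.0015, 0, 0, 0]]

```text
clock: 17.68
position: [0.5332, -0.1404, 0.0711]
ee_rot: [-2.26, -2.181, 0.001]
force: [2.1, 1.2, 3.8]
width: 0.007
gripper_force: 2.1
```

Call:
arm_command:
  targets:
    - [[0, 0, 0.0015, 0, 0, 0], [0, 0, 0.001, 0, 0, 0]]

```text
clock: 17.92
position: [0.5332, -0.1404, 0.0686]
ee_rot: [-2.26, -2.181, 0.001]
force: [2.2, 2.1, 3.9]
width: 0.006
gripper_force: 2.2
```

Call:
arm_command:
  targets:
    - [[0, 0, 0.001, 0, 0, 0], [0, 0, 0.001, 0, 0, 0]]

```text
clock: 18.18
position: [0.5334, -0.1404, 0.0668]
ee_rot: [-2.26, -2.181, 0.001]
force: [2.1, 1.4, 7.1]
width: 0.004
gripper_force: 2.6
```

Call:
arm_command:
  targets:
    - [[0, 0, 0.0007, 0, 0, 0], [0, 0, 0, 0, 0, 0]]

```text
clock: 18.42
position: [0.5334, -0.1403, 0.0661]
ee_rot: [-2.26, -2.181, 0.0]
force: [2.7, 1.6, 5.5]
width: 0.006
gripper_force: 2.6
```

Call:
arm_command:
  targets:
    - [[0, 0, 0.0006, 0, 0, 0], [0, 0, 0, 0, 0, 0]]

```text
clock: 18.68
position: [0.5335, -0.1403, 0.0656]
ee_rot: [-2.26, -2.181, 0.0]
force: [1.0, 1.2, 7.2]
width: 0.008
gripper_force: 2.8
```

Call:
arm_command:
  targets:
    - [[0, 0, 0.0006, 0, 0, 0], [0, 0, 0, 0, 0, 0]]

```text
clock: 18.92
position: [0.5336, -0.1402, 0.065]
ee_rot: [-2.26, -2.181, 0.0]
force: [1.0, 1.7, 7.1]
width: 0.003
gripper_force: 2.9
```

Call:
arm_command:
  targets:
    - [[0, 0, 0.0006, 0, 0, 0], [0, 0, 0, 0, 0, 0]]

```text
clock: 19.18
position: [0.5337, -0.1403, 0.0645]
ee_rot: [-2.26, -2.181, 0.0]
force: [1.2, 2.4, 8.0]
width: 0.003
gripper_force: 3.1
```

Call:
arm_command:
  targets:
    - [[0, 0, 0.0006, 0, 0, 0], [0, 0, 0, 0, 0, 0]]

```text
clock: 19.42
position: [0.5337, -0.1403, 0.0639]
ee_rot: [-2.26, -2.181, -0.0]
force: [2.0, 3.0, 7.0]
width: 0.002
gripper_force: 3.2
```

Call:
arm_command:
  targets:
    - [[0, 0, 0.0005, 0, 0, 0], [0, 0, 0, 0, 0, 0]]

```text
clock: 19.68
position: [0.5338, -0.1402, 0.0635]
ee_rot: [-2.26, -2.181, -0.0]
force: [2.4, 1.4, 6.7]
width: 0.003
gripper_force: 3.3
```

```bash
python3 k.py | egrep 'y-0.0[3579]0'; python3 -c "
from h import *
print(arm.observe()['force'])"
```

```text
wrist long y-0.090 x -0.0422..-0.0263 ztop -0.0392
wrist long y-0.070 x -0.0424..-0.0264 ztop -0.0275
wrist long y-0.050 x -0.0424..-0.0265 ztop -0.0155
wrist long y-0.030 x -0.0425..-0.0265 ztop -0.0103
scene long y-0.090 x -0.0462..-0.0280 ztop 0.0167
scene long y-0.070 x -0.0456..-0.0381 ztop -0.0296
scene long y-0.050 x -0.0457..-0.0355 ztop -0.0169
scene long y-0.030 x -0.0461..-0.0366 ztop -0.0045
top long y-0.090 x -0.0432..-0.0262 ztop -0.0378
top long y-0.070 x -0.0431..-0.0270 ztop -0.0252
top long y-0.050 x -0.0430..-0.0267 ztop -0.0127
top long y-0.030 x -0.0435..-0.0281 ztop -0.0023
[2.55335046 1.47851616 8.56166869]
```

Call:
arm_command:
  targets:
    - [[0, 0, 0.0008, 0, 0, 0], [0, 0, 0, 0, 0, 0]]

```text
clock: 20.08
position: [0.5338, -0.1402, 0.0627]
ee_rot: [-2.26, -2.181, -0.0]
force: [1.3, 1.7, 6.9]
width: 0.001
gripper_force: 3.4
```

Call:
arm_command:
  targets:
    - [[0, 0, 0.0008, 0, 0, 0], [0, 0, 0, 0, 0, 0]]

```text
clock: 20.32
position: [0.5339, -0.1402, 0.062]
ee_rot: [-2.26, -2.182, -0.001]
force: [2.4, 1.4, 8.3]
width: 0.005
gripper_force: 3.7
```

Call:
arm_command:
  targets:
    - [[0, 0, 0.0006, 0, 0, 0], [0, 0, 0, 0, 0, 0]]

```text
clock: 20.58
position: [0.5339, -0.1402, 0.0613]
ee_rot: [-2.26, -2.182, -0.001]
force: [1.4, 1.9, 8.8]
width: 0.002
gripper_force: 3.6
```

Call:
arm_command:
  targets:
    - [[0, 0, 0.0008, 0, 0, 0], [0, 0, 0, 0, 0, 0]]

```text
clock: 20.82
position: [0.534, -0.1402, 0.0606]
ee_rot: [2.261, 2.182, 0.001]
force: [2.7, 1.6, 9.1]
width: 0.002
gripper_force: 3.9
```

Call:
arm_command:
  targets:
    - [[0, 0, 0.0008, 0, 0, 0], [0, 0, 0, 0, 0, 0]]

```text
clock: 21.08
position: [0.5341, -0.1401, 0.0599]
ee_rot: [2.26, 2.182, 0.001]
force: [1.7, 1.2, 9.1]
width: 0.002
gripper_force: 4.1
```

Call:
arm_command:
  targets:
    - [[0, 0, 0.0006, 0, 0, 0], [0, 0, 0, 0, 0, 0]]

```text
clock: 21.32
position: [0.5341, -0.1401, 0.0593]
ee_rot: [2.26, 2.182, 0.001]
force: [2.0, 1.6, 9.6]
width: 0.006
gripper_force: 4.1
```

Call:
arm_command:
  targets:
    - [[0, 0, 0.0008, 0, 0, 0], [0, 0, 0, 0, 0, 0]]

```text
clock: 21.58
position: [0.5342, -0.14, 0.0585]
ee_rot: [2.26, 2.182, 0.001]
force: [1.1, 1.8, 9.5]
width: 0.005
gripper_force: 4.3
```

Call:
arm_command:
  targets:
    - [[0, 0, 0.0006, 0, 0, 0], [0, 0, 0, 0, 0, 0]]

```text
clock: 21.82
position: [0.5343, -0.14, 0.058]
ee_rot: [2.26, 2.181, 0.002]
force: [2.3, 2.2, 10.4]
width: 0.001
gripper_force: 4.5
```

Call:
arm_command:
  targets:
    - [[0, 0, 0, 0, 0, 0], [0, 0, 0, 0, 0, 0]]

```text
clock: 22.08
position: [0.5343, -0.14, 0.058]
ee_rot: [2.26, 2.181, 0.001]
force: [2.2, 2.9, 10.6]
width: 0.001
gripper_force: 4.5
```

Call:
arm_command:
  targets:
    - [[0, 0, 0.0004, 0, 0, 0], [0, 0, 0, 0, 0, 0], [0, 0, 0, 0, 0, 0]]

```text
clock: 22.45
position: [0.5343, -0.14, 0.0577]
ee_rot: [2.26, 2.181, 0.002]
force: [2.1, 2.0, 10.6]
width: 0.005
gripper_force: 4.7
```

Call:
arm_command:
  targets:
    - [[0, 0, -0.003, 0, 0, 0], [0, 0, -0.004, 0, 0, 0], [0, 0, -0.01, 0, 0, 0], [0, 0, -0.03, 0, 0, 0], [0, 0, -0.04, 0, 0, 0], [0, 0, -0.04, 0, 0, 0], [0, 0, 0, 0, 0, 0], [0, 0, 0, 0, 0, 0]]

```text
clock: 23.45
position: [0.5326, -0.1406, 0.1835]
ee_rot: [-2.26, -2.18, 0.003]
force: [-0.5, 0.3, -0.7]
width: 0.003
gripper_force: 0.0
```

```bash
python3 k.py; python3 -c "
from h import *
s=cap('scene');save(s,'fin.png',(190,130,320,230),6)"
```

```text
23.45 [ 0.56  0.44 -0.55  1.8   0.27  0.98 -0.13]
wrist long y-0.150 x -0.0396..-0.0275 ztop -0.0735
wrist long y-0.130 x -0.0455..-0.0257 ztop 0.0772
wrist long y-0.110 x -0.0420..-0.0264 ztop -0.0516
wrist long y-0.090 x -0.0423..-0.0263 ztop -0.0391
wrist long y-0.070 x -0.0426..-0.0265 ztop -0.0276
wrist long y-0.050 x -0.0427..-0.0267 ztop -0.0154
wrist long y-0.030 x -0.0428..-0.0267 ztop -0.0036
scene long y-0.130 x -0.0519..-0.0221 ztop 0.0784
scene long y-0.110 x -0.0452..-0.0360 ztop -0.0539
scene long y-0.090 x -0.0459..-0.0341 ztop -0.0425
scene long y-0.070 x -0.0455..-0.0357 ztop -0.0307
scene long y-0.050 x -0.0458..-0.0347 ztop -0.0202
scene long y-0.030 x -0.0459..-0.0364 ztop -0.0044
top long y-0.130 x -0.0429..-0.0269 ztop -0.0612
top long y-0.110 x -0.0429..-0.0269 ztop -0.0486
top long y-0.090 x -0.0434..-0.0264 ztop -0.0377
top long y-0.070 x -0.0437..-0.0269 ztop -0.0249
top long y-0.050 x -0.0433..-0.0273 ztop -0.0129
top long y-0.030 x -0.0434..-0.0276 ztop -0.0025
rot [-0.0037 -0.0007  0.0003] then shift [-0.0005  0.0006 -0.0023] | shift in present frame [-0.0005  0.0006 -0.0023]
[ 0.53305575 -0.14085086  0.185     ]
```

View pics/fin.png

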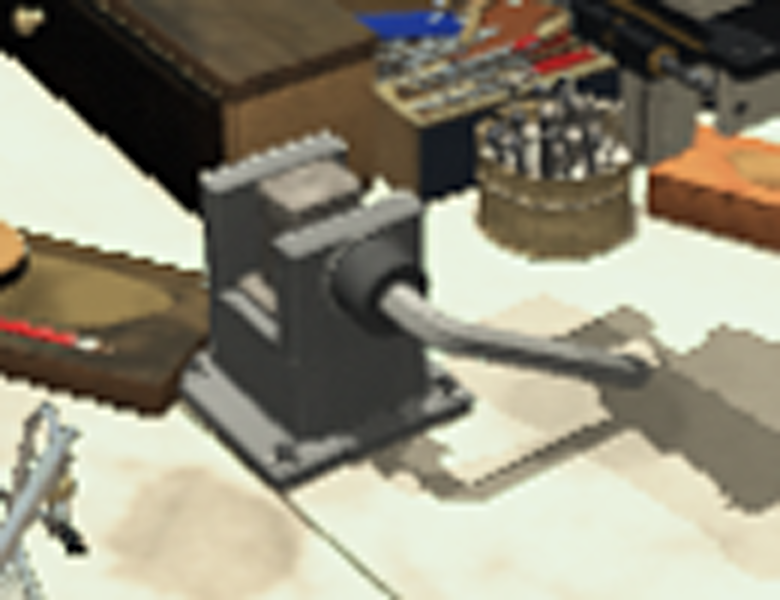

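The final crop shows the key still in the bolt head at (380,285) with the lever lowered to its end at (640,370). Between its two free rest positions the lever turned about 0.69 rad, 10.6 N was felt at the end, and the lever still sits about 35 mm out of the mouth, so the short arm is seated.

```bash
python3 -c "
from cell import arm
print(arm.sign_off())"
```

```text
the job is handed in; nothing more can be done
None
```

The key is flipped with its short arm seated, the bolt is turned firmly against its stop (10.6 N felt, by my own readings), the key is left in the bolt and let go, and the job is handed in at about 23.5 s; no verdict was returned.

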